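# Eject the anvil from the pellet-die base cup on the ejector stand

## Task

Knock the dark anvil out of the steel base cup of the pellet die: fit the cup upright over the pin of the ejector stand, feeling for the hole in its floor, and press it fully down so that the pin pokes the anvil up past its seal ring; never lean on the cup with more than about 30 N. Then lift the raised anvil out, set it down gently, standing upright, on the floor of the white weighing boat, and leave the empty cup fully seated on the stand. Do not disturb the other die parts and the vial.

Things in the scene. Friction and masses are not known exactly. Their poses are not given: they have to be found in the camera images.
- cup_center (a point): Centre (on the axis, half-way up) of the base cup: loose bright steel cylinder, 44 mm in diameter, 44 mm tall, 0.25 to 0.4 kg, three dark grooves round its upper half. It stands upright on the worktop at the start, so this point is 22 mm above its underside. z points up along its axis.
- cup_rim (a point): Centre of the cup's top rim. From here a round recess, 22 mm in diameter and 32 mm deep, runs down and holds the anvil. A rubber seal ring in its wall, 4 to 8 mm above the recess floor, grips the anvil: pushing it up past the ring takes about 8 to 20 N, until its lower end has risen 8 mm; from there on it is loose.
- cup_hole (a point): Centre of the mouth, in the cup's underside, of the access hole: round, 11.5 mm in diameter, on the cup's axis, right through the 12 mm thick floor into the recess.
- anvil_center (a point): Centre (on the axis, half-way up) of the anvil: loose dark steel cylinder, 20 mm in diameter, 28 mm tall, 65 g, at the start fully down in the cup's recess, its top 4 mm below the rim, so that it cannot be gripped. z points up along its axis.
- stand: Ejector stand, fixed to the worktop: low round grey steel base, 84 mm in diameter, with an upright steel pin, 9 mm in diameter, on a dark foot in the wide pocket in its middle. Origin at the centre of its underside, z up. The pin's flat, square-cut tip is 44 mm above the worktop, 30 mm above the seat.
- stand_seat (a point): Centre of the stand's flat ring-shaped top face, 14 mm above the worktop, on which the cup seats. The exchangeable pin, held firmly by a magnet in its wide pocket, stands 3.6 to 5.2 mm off this point, each time in another direction. The poses do not tell this: feel or see it. Fully seated, the anvil stands on the pin with its top 14 mm above the cup's rim.
- boat: White plastic weighing boat, loose on the worktop, 56 x 56 x 15 mm, square with sloping sides. Origin at the centre of its underside. Its flat floor, 30 x 30 mm, is 3 mm above the worktop; the sides slope outward from there to the rim at 15 mm.
- die_body: Body of the pellet die, a loose grey steel cylinder 38 mm in diameter and 58 mm tall, standing. To be left alone. Origin at the centre of its underside.
- die_plunger: Plunger of the pellet die, loose grey steel, 22 mm in diameter at the foot, 48 mm tall, standing. To be left alone. Origin at the centre of its underside.
- vial_2: Small glass vial with a blue cap, loose, 15 mm in diameter, 45 mm tall, standing. To be left alone. Origin at the centre of its underside.

How it is judged:
By the outcome, as a careful person would: the job done as asked, in the order asked, and still so for the second after the job is handed in, with the robot touching nothing.
It also fails if it takes over 64 s, if anything falls off the work surface, if the arm or the gripper's body presses on something with over 40 N, if the wrist force passes 120 N, or if a joint passes its speed limit or range.

## Robot

A 7-joint arm with a two-finger parallel gripper is mounted at the origin on a cart in front of the work surface, level with it; the furniture and walls round the work are solid. World frame = base frame: x ahead of the robot, y to its left, z up, the work surface at z = 0. Lengths are in mm, angles in rad, forces in N, time in s.
With the tool pointing down it reaches from about 400 to 925 mm from the base axis. Payload 4.1 kg.
Tool frame: the origin (TCP) lies at the very end of the fingers, on their centre line; the grasp point (between the pads) lies manip.grip_point_offset behind it (manip.grip_point_offset is the distance from the TCP to the grasp point, in mm); x points along the fingers, z is the direction in which the jaws open and shut, and the axes are right-handed (so a half turn about x gives the same grasp; the last joint's range is limited). The gripper opens to 85 mm and grips with 20 to 120 N. Pads are 22 mm wide; open, the fingers measure 114 mm over their backs; the gripper's body (76 mm by 85 mm) begins 54 mm behind the grasp point. The pads swing forward as they close: fully open they stand 13 mm farther back than shut.
Start: joints at [1.071, 0.398, 0.045, 1.537, -0.019, 1.207, -0.051], TCP at [253.641, -598.51, 203.647] pointing down, gripper open.
Joint ranges: [-2.82, 2.82], [-0.49, 2.23], [-1.37, 1.46], [0, 2.46], [-1.36, 4.5], [0.23, 2], [-2.94, 2.94]. Speed limits (rad/s): [2.57, 2.57, 3.14, 3.14, 3.14, 3.14, 3.14].

## Interface

Orientations are given as a 3x3 rotation matrix whose columns are the frame's x, y, z axes.
In Python, from workcell import telemetry, read_camera, sign_off, models, manip gives the robot as it stands.
- The arm moves only by the shell command python3 -m inch 'ROWS' [FORCE]. ROWS is JSON, a list of rows, each a list of 3 entries, a list of its own where there are three numbers: the turn, a rotation vector about the world's x, y, z in degrees, then the shift along the world's x, y, z in mm, then the gripper's target within -1 to 1 (shut at 1, half-way at 0, fully open at -1). In form: [[[ax, ay, az], [tx, ty, tz], fingers], ...]. A call has 1 to 20 rows; each row shifts and turns the commanded pose from where the row before left it; what a row does not reach is not made up. A row lasts 1/8 s, in which the tool goes at most 62.5 mm and 10.7 degrees, less where a joint would pass 70% of its speed; a pose out of reach is approached as far as the arm can. A call with a gripper value outside its range is refused whole. The fingers move at their own pace and stop on an object; FORCE is the grip in N (left out, the last holds). Time passes only in rows, so rows that do not move let the fingers close. It gives the time, the measured TCP pose, the force and the opening at its end, in the units of the state.
- telemetry.read_state(): the state, without advancing time (a new reading comes with each control period).
- read_camera(name): name is "scene" or "top"; returns a dict with "color" (420x560x3 uint8, red, green, blue), "z_map" (420x560 float32, mm along the optical axis (not along the pixel's ray), 0 where there is no reading), "intrinsics" (3x3 intrinsics, pixels), "position" and "orientation" of the camera in the world. Camera axes: x right, y up, looking along -z (the intrinsics and any distortion apply to the point x, -y, -z); pixel columns grow to the right and rows downward; lengths in mm; the calibration is good to about 2 mm. A picture is of the moment at which its call begins.
- sign_off(): hands the job in, once; it reports no verdict.
Trained networks look in a picture, given as the dict that the camera call returned (one of the last four; its "shot" number tells which), for a name from the list of things; names that differ only in an ending like _2 or _b are one class to them, and where a whole thing is asked for, a point or a joint stands for the part that bears it (a point fixed in the world has none). Each returns a list of dicts, best first, with "p" (0 to 1); they miss things now and then, are a little off and sometimes report something else, mostly with a low value. They report only what shows in the picture. A call takes as long as a camera call.
- models.masks_of(picture, query): "region" (420x560 bool, what is visible of it) and "location" ([column, row] in pixels, amid what is visible of it).
- models.landmark_of(picture, query): "location" ([column, row] in pixels: a listed point, or the origin of a listed thing).
The state is a dict: "clock": time; "joint_positions": joint angles; "qd": joint speeds; "tau": joint torques, N m; "position": TCP position; "tcp_rot": TCP orientation; "contact_force": force on the tool from outside, world axes, zero at the start; "torque": the same for the moment, N m; "grip_width": finger opening in mm.
Only numpy, scipy, OpenCV 4.12 (cv2) and the standard library are available. Lean on these libraries where they do the work, as an engineer would, in place of code of your own. Each camera call takes 0.05 s, during which the arm holds its last target.

## Working session

There is one attempt and no reset: what is moved stays moved. The work goes in short steps, Python scripts to look and compute and a shell command to move; the robot and the scene stay as the last step left them, time stands still between calls to the robot, and variables do not carry over. Pictures are saved under pics/ and viewed, and the job is handed in when it is done.

```bash
mkdir -p pics; ls; cat > h.py <<'E'
import numpy as np, cv2
from workcell import telemetry, read_camera, sign_off, models, manip
def save(pic,name,scale=1.4,crop=None):
    im=pic["color"][:,:,::-1].copy()
    if crop: 
        c0,r0,c1,r1=crop; im=im[r0:r1,c0:c1]
    im=cv2.resize(im,None,fx=scale,fy=scale,interpolation=cv2.INTER_CUBIC); cv2.imwrite(f"pics/{name}.png",im)
def ray(pic,px):
    K=np.array(pic["intrinsics"]);R=np.array(pic["orientation"]);
    d=np.linalg.inv(K)@np.array([px[0],px[1],1.0]); d=np.array([d[0],-d[1],-d[2]])
    return np.array(pic["position"]),R@d
def at_z(pic,px,z):
    o,d=ray(pic,px); return o+d*(z-o[2])/d[2]
def proj(pic,P):
    K=np.array(pic["intrinsics"]);R=np.array(pic["orientation"])
    c=R.T@(np.array(P,float)-np.array(pic["position"])); c=np.array([c[0],-c[1],-c[2]]); u=K@c; return u[:2]/u[2]
def depth_pts(pic,mask=None):
    z=pic["z_map"]; r,c=np.nonzero((z>0) if mask is None else (mask&(z>0)))
    K=np.array(pic["intrinsics"]);R=np.array(pic["orientation"])
    zz=z[r,c]; p=np.linalg.inv(K)@np.vstack([c,r,np.ones_like(c)])*zz; p=np.vstack([p[0],-p[1],-p[2]])
    return (R@p).T+np.array(pic["position"])
E
python3 - <<'E'
from h import *
print({k:np.round(v,3) if not isinstance(v,dict) else v for k,v in telemetry.read_state().items()}, manip.grip_point_offset)
for n in("scene","top"):
    p=read_camera(n); save(p,n+"0"); print(n,[ (k) for k in p],np.round(p["position"],1),np.round(p["orientation"],3),p["intrinsics"])
    for q in["cup_center","cup_rim","stand","stand_seat","boat","die_body","die_plunger","vial_2"]:
        zs=dict(cup_center=22,cup_rim=44,stand=0,stand_seat=14,boat=0,die_body=0,die_plunger=0,vial_2=0)
        for d in models.landmark_of(p,q)[:2]: print(q,round(d["p"],2),np.round(d["location"],1),np.round(at_z(p,d["location"],zs[q]),1))
E
```

```text
pics
{'clock': np.float64(0.0), 'joint_positions': array([ 1.071,  0.399,  0.045,  1.538, -0.019,  1.207, -0.051]), 'qd': array([ 0.001,  0.002,  0.   , -0.   , -0.001, -0.001,  0.   ]), 'tau': array([ 0.0000e+00, -4.7512e+01,  1.3650e+00, -2.5422e+01,  1.2000e-02,
        1.0000e-02, -0.0000e+00]), 'position': array([ 253.347, -597.851,  202.548]), 'tcp_rot': array([[-0.001,  0.921,  0.39 ],
       [ 0.002,  0.39 , -0.921],
       [-1.   , -0.   , -0.002]]), 'contact_force': array([ 0.29 ,  0.837, -0.023]), 'torque': array([0.017, 0.046, 0.026]), 'grip_width': np.float64(85.668)} 18.700000000000003
scene ['color', 'z_map', 'intrinsics', 'position', 'orientation', 'shot'] [ 847.2 -822.4  696.6] [[ 0.946 -0.202  0.252]
 [ 0.323  0.55  -0.77 ]
 [ 0.017  0.81   0.586]] [[533.30258737   0.         282.25369321]
 [  0.         533.30258737 218.40220435]
 [  0.           0.           1.        ]]
cup_center 0.85 [221.8 292.1] [ 527.3 -188.5   22. ]
cup_rim 0.56 [223.7 280.1] [ 528.3 -179.8   44. ]
stand 0.95 [267.5 193.8] [481.8 175.7   0. ]
stand_seat 0.78 [267.9 190.5] [485.2 169.3  14. 
[... 360 characters left out ...]
'intrinsics', 'position', 'orientation', 'shot'] [497.   18.9 972.9] [[-0.021  0.997 -0.076]
 [-1.    -0.019  0.025]
 [ 0.023  0.077  0.997]] [[446.97258042   0.         275.6012853 ]
 [  0.         446.97258042 211.52908584]
 [  0.           0.           1.        ]]
cup_center 0.79 [364.8 227.2] [ 532.5 -194.9   22. ]
cup_rim 0.88 [366.2 230.2] [ 525.3 -192.7   44. ]
stand 0.6 [195.3 253.4] [484.2 169.9   0. ]
stand_seat 0.58 [196.3 253.8] [483.5 165.6  14. ]
boat 0.86 [261.  231.4] [528.8  27.3   0. ]
die_body 0.76 [247.8 172.8] [657.9  53.8   0. ]
die_plunger 0.44 [219.  156.6] [695.  116.4   0. ]
vial_2 0.59 [194.1 253.3] [484.5 172.5   0. ]
vial_2 0.39 [281.2 159.3] [686.7 -20.2   0. ]
```

View pics/scene0.png

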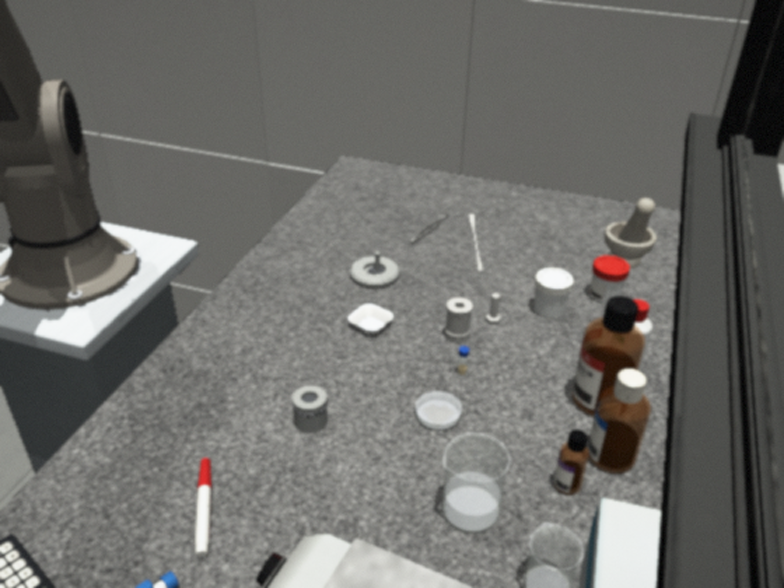

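View pics/top0.png

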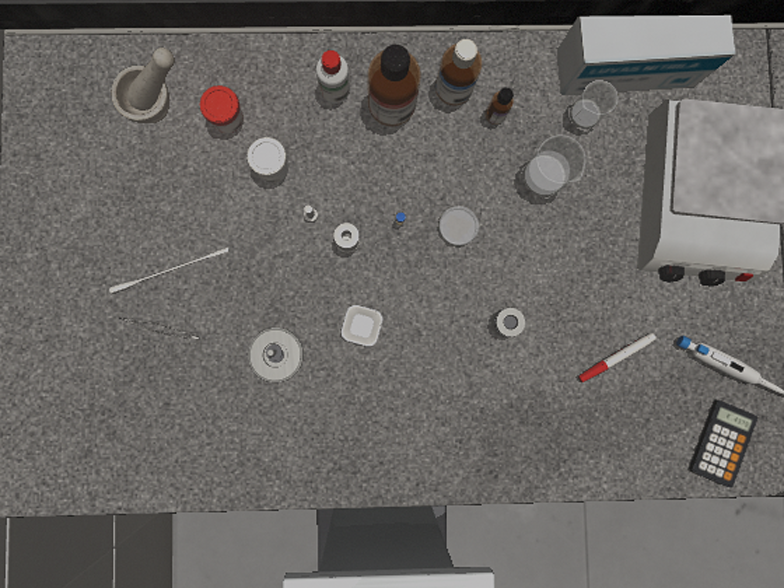

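```bash
python3 - <<'E'
from h import *
p=read_camera("top"); s=read_camera("scene")
def z(pic,c,w,sc): 
    r0,r1,c0,c1=c[1]-w,c[1]+w,c[0]-w,c[0]+w
    return cv2.resize(pic["color"][r0:r1,c0:c1,::-1],(390,290*0+390),interpolation=cv2.INTER_CUBIC)
a=np.hstack([z(p,(196,254),24,0),z(p,(365,230),24,0)])
b=np.hstack([z(s,(268,191),26,0),z(s,(222,288),26,0)])
cv2.imwrite("pics/zt.png",a);cv2.imwrite("pics/zs.png",b)
for n,pic in(("top",p),("scene",s)):
    for q in["cup_center","stand","boat"]:
        m=models.masks_of(pic,q)
        for d in m[:1]:
            pts=depth_pts(pic,d["region"]); print(n,q,round(d["p"],2),d["region"].sum(),np.round(pts.min(0),1),np.round(pts.max(0),1))
            zs={"cup_center":44,"stand":14,"boat":15}[q]
            t=pts[abs(pts[:,2]-zs)<4]; print(len(t),t[:,2].mean() if len(t) else 0,(t[:,:2].max(0)+t[:,:2].min(0))/2,t.mean(0))
            if n=="top":
                cs,_=cv2.findContours(d["region"].astype(np.uint8),0,1); c=max(cs,key=len)
                W=np.array([at_z(pic,x[0],zs)[:2] for x in c]); print(" min circle",cv2.minEnclosingCircle(W.astype(np.float32)), cv2.minAreaRect(W.astype(np.float32)))
E
```

```text
top cup_center 0.53 352 [ 505.  -209.4   -2.1] [ 549.3 -166.4   48.9]
247 43.80903508733065 [ 525.95018602 -188.22902624] [ 525.89376835 -187.78560759   43.80903509]
 min circle ((526.4651489257812, -184.5602569580078), 24.884279251098633) ((525.9586181640625, -184.8908233642578), (48.3335075378418, 41.75642776489258), 88.79497528076172)
top stand 0.68 1208 [444.1 124.4  -3.2] [526.3 211.6  48.1]
962 13.653383283649818 [485.31608603 166.58375362] [484.71833662 165.57380545  13.65338328]
 min circle ((484.1875305175781, 166.2039794921875), 42.65272903442383) ((483.76513671875, 164.6283721923828), (79.99567413330078, 80.40723419189453), 44.253360748291016)
top boat 0.69 662 [497.    3.3  -2.8] [557.6  63.9  19.2]
205 13.762695015403148 [527.28917537  33.55692131] [526.48155127  33.79146404  13.76269502]
 min circle ((527.0501098632812, 33.54568862915039), 33.693241119384766) ((526.7197265625, 33.72282409667969), (57.138404846191406, 57.03742980957031), 74.78241729736328)
scene cup_center 0.75 716 [ 481.9 -213.2   -2.8] [ 549.7 -141.8   47.8]
295 43.36648181847319 [ 527.41679861 -189.44633219] [ 527.60300319 -190.91303779   43.36648182]
scene stand 0.87 651 [446.  122.6  -3.6] [526.9 202.5  44.5]
445 13.18019546491994 [485.74442081 163.00581591] [487.21677671 159.65978715  13.18019546]
scene boat 0.59 429 [486.6   2.8  -3.2] [557.4  85.8  17.8]
137 13.5777907918537 [526.31623413  35.5537921 ] [522.33725839  43.26625587  13.57779079]
```

View pics/zt.png

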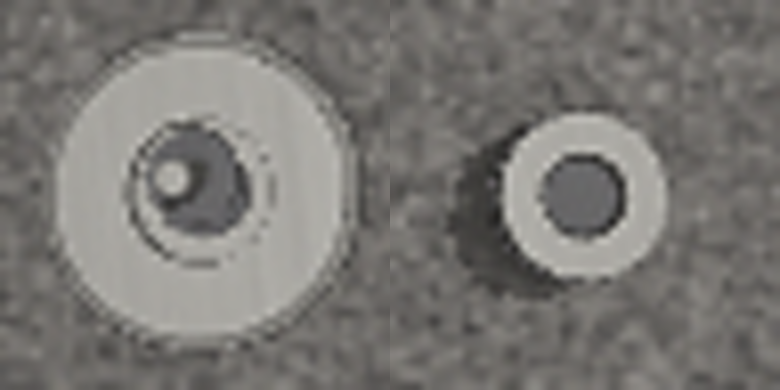

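View pics/zs.png

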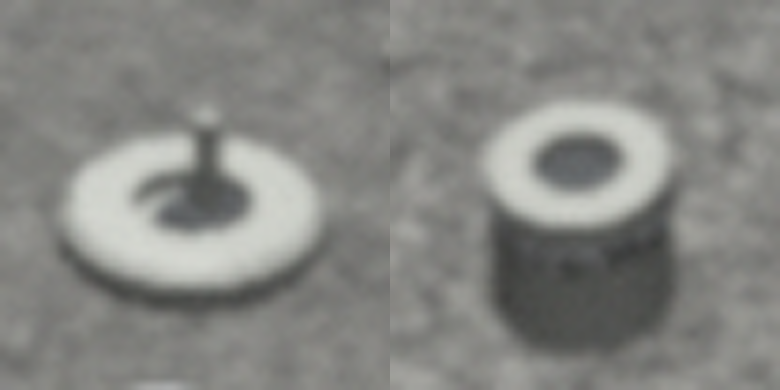

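```bash
python3 - <<'E'
from h import *
p=read_camera("top"); s=read_camera("scene")
print("top: pin",at_z(p,(192.85,251.5),44),"cup",at_z(p,(364.4,229.6),44),"seat",at_z(p,(196.05,253.07),14))
print("scene: pin",at_z(s,(268.9,180.3),44),"cup",at_z(s,(220.6,283.3),44), "seat", at_z(s,(267.2,190.8),14))
E
python3 -m inch 2>&1 | tail -5
```

```text
top: pin [488.83055984 168.09086885  44.        ] cup [ 526.66987895 -188.93310608   44.        ] seat [485.09014289 166.15291145  14.        ]
scene: pin [488.329813   167.31675853  44.        ] cup [ 526.54400743 -189.35644067   44.        ] seat [484.0743858 167.5040237  14.       ]
invalid input
```

```bash
python3 -m inch '[[[0,0,10],[30,45,0],-1],[[0,0,10],[30,45,0],-1],[[0,0,10],[30,45,0],-1],[[0,0,10],[30,45,0],-1],[[0,0,10],[30,45,0],-1],[[0,0,10],[30,45,0],-1],[[0,0,10],[30,45,-10],-1],[[0,0,10],[30,45,-20],-1],[[0,0,10],[30,45,-20],-1],[[0,0,0],[0,0,0],-1]]' 80; python3 -c "
from h import *
print(telemetry.read_state()['joint_positions'])"
```

```text
clock: 2.65
position: [525.1, -187.4, 152.4]
tcp_rot: [[-0.001, -0.399, 0.917], [0.004, 0.917, 0.399], [-1.0, 0.004, 0.001]]
contact_force: [-1.4, -0.0, 0.0]
grip_width: 85.4
[ 0.62879166  0.30458388 -0.43701017  1.80942006  0.14168656  1.06074386
  0.55029297]
```

```bash
python3 -m inch '[[[0,0,0],[1.5,-1.7,-30],-1],[[0,0,0],[0,0,-30],-1],[[0,0,0],[0,0,-27],-1],[[0,0,0],[0,0,0],-1],[[0,0,0],[0,0,0],-1]]'; python3 - <<'E'
from h import *
p=read_camera("top"); s=read_camera("scene")
save(s,"s1",7,(180,235,270,310)); save(p,"t1",7,(320,190,420,270))
E
```

```text
clock: 3.28
position: [525.9, -196.1, 67.8]
tcp_rot: [[0.002, -0.389, 0.921], [-0.001, 0.921, 0.389], [-1.0, -0.001, 0.001]]
contact_force: [0.9, -0.4, 0.8]
grip_width: 85.3
```

View pics/s1.png

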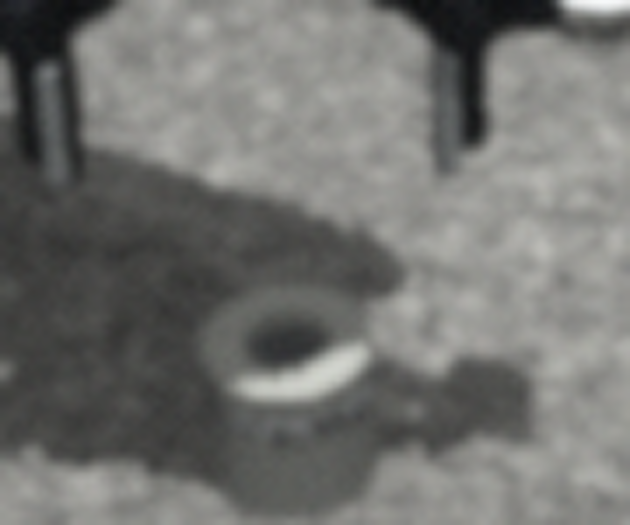

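```bash
python3 -m inch '[[[0,0,0],[1.5,6.1,0],-1],[[0,0,0],[0,0,0],-1],[[0,0,0],[0,0,0],-1]]'; python3 - <<'E'
from h import *
for i in range(3):
    p=read_camera("top"); print(telemetry.read_state()['position'])
s=read_camera("scene")
save(s,"s2",7,(180,235,270,310)); save(p,"t2",7,(320,190,420,270))
E
```

```text
clock: 3.75
position: [526.8, -189.0, 66.9]
tcp_rot: [[0.0, -0.391, 0.921], [-0.0, 0.921, 0.391], [-1.0, -0.0, 0.0]]
contact_force: [-0.7, -0.1, -0.8]
grip_width: 85.6
[ 526.66187923 -189.1121648    66.75291095]
[ 526.59266971 -189.20627859   66.67586656]
[ 526.55339066 -189.26057468   66.62483796]
```

View pics/t2.png

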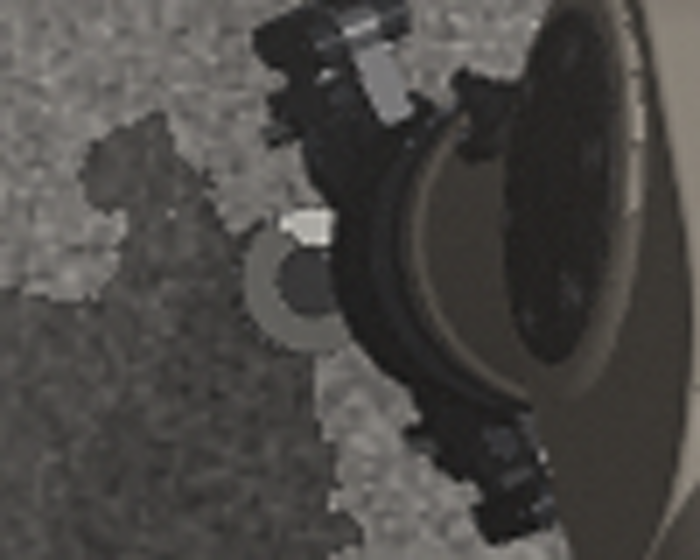

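View pics/s2.png

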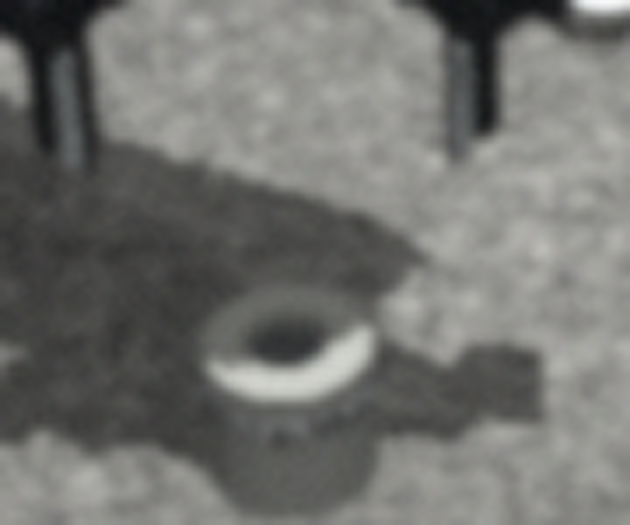

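```bash
python3 -c "
from h import *
s=read_camera('scene');print(proj(s,(526.6,-189.2,79.6)))"; python3 -m inch '[[[0,0,0],[0,0,-30],-1],[[0,0,0],[0,0,-20],-1],[[0,0,0],[0,0,-11],-1],[[0,0,0],[0,0,0],-1],[[0,0,0],[0,0,0],1],[[0,0,0],[0,0,0],1],[[0,0,0],[0,0,0],1],[[0,0,0],[0,0,0],1],[[0,0,0],[0,0,0],1],[[0,0,0],[0,0,0],1]]' 80
```

```text
[219.62488812 268.16464919]
clock: 5.25
position: [527.4, -189.3, 7.3]
tcp_rot: [[0.002, -0.39, 0.921], [-0.001, 0.921, 0.39], [-1.0, -0.001, 0.001]]
contact_force: [-2.2, 0.7, 8.8]
grip_width: 39.4
```

```bash
python3 - <<'E'
from h import *
s=read_camera("scene");p=read_camera("top"); print({k:np.round(v,2) for k,v in telemetry.read_state().items()})
save(s,"s3",8,(180,235,270,310)); save(p,"t3",7,(320,190,420,270))
E
```

```text
{'clock': np.float64(5.35), 'joint_positions': array([ 0.57,  0.49, -0.39,  1.92,  0.26,  0.78,  0.45]), 'qd': array([-0., -0.,  0.,  0., -0., -0.,  0.]), 'tau': array([-5.000e-02, -4.035e+01, -3.070e+00, -1.744e+01,  1.800e-01,
       -6.500e-01,  2.000e-02]), 'position': array([ 527.45, -189.27,    7.3 ]), 'tcp_rot': array([[ 0.  , -0.39,  0.92],
       [-0.  ,  0.92,  0.39],
       [-1.  , -0.  ,  0.  ]]), 'contact_force': array([-1.85,  0.85,  8.03]), 'torque': array([ 0.17,  0.32, -0.01]), 'grip_width': np.float64(39.22)}
```

View pics/s3.png

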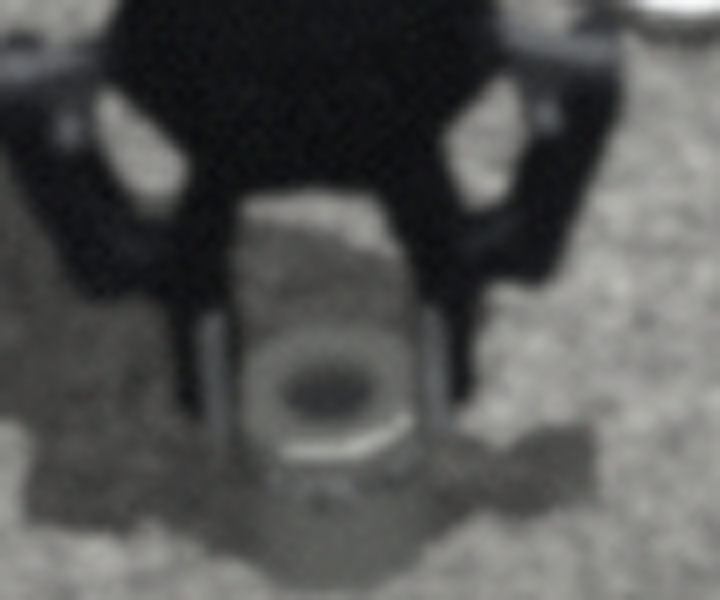

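```bash
python3 -m inch '[[[0,0,0],[0,0,20],1],[[0,0,0],[0,0,30],1],[[0,0,0],[0,0,30],1],[[0,0,0],[-5,51,0],1],[[0,0,0],[-5,51,0],1],[[0,0,0],[-5,51,0],1],[[0,0,0],[-6,51,0],1],[[0,0,0],[-6,51,0],1],[[0,0,0],[-6,51,0],1],[[0,0,0],[-5,51,0],1],[[0,0,0],[0,0,0],1],[[0,0,0],[0,0,0],1],[[0,0,0],[0,0,0],1],[[0,0,0],[0,0,0],1]]'; python3 - <<'E'
from h import *
s=read_camera("scene");p=read_camera("top"); print({k:np.round(v,2) for k,v in telemetry.read_state().items()})
save(s,"s4",8,(220,130,310,205)); save(p,"t4",7,(150,200,250,280))
print(proj(s,(488.6,167.7,44)),proj(s,(488.6,167.7,120)),proj(s,(488.6,167.7,124)),s['intrinsics'][0])
for q in('cup_rim','cup_center','cup_hole'):
  for n,c in(('s',s),('t',p)):
    print(n,q,[(round(d['p'],2),np.round(d['location'],1)) for d in models.landmark_of(c,q)[:2]])
E
```

```text
clock: 7.1
position: [488.8, 166.4, 85.5]
tcp_rot: [[-0.0, -0.388, 0.922], [-0.001, 0.922, 0.388], [-1.0, -0.0, -0.0]]
contact_force: [-0.5, 0.6, -4.3]
grip_width: 39.2
{'clock': np.float64(7.2), 'joint_positions': array([ 0.07,  0.33, -0.58,  1.97,  0.23,  0.91, -0.22]), 'qd': array([-0.  ,  0.  , -0.01, -0.  , -0.  , -0.  , -0.  ]), 'tau': array([ 4.000e-02, -3.838e+01, -4.110e+00, -2.246e+01,  1.000e-02,
        1.000e-02,  0.000e+00]), 'position': array([488.79, 167.  ,  85.59]), 'tcp_rot': array([[ 0.  , -0.39,  0.92],
       [-0.  ,  0.92,  0.39],
       [-1.  , -0.  , -0.  ]]), 'contact_force': array([-0.98, -0.2 , -4.17]), 'torque': array([ 0.05, -0.04, -0.  ]), 'grip_width': np.float64(39.53)}
[269.06624546 180.23954008] [269.14181231 151.23460933] [269.14594635 149.6478348 ] [533.30258737   0.         282.25369321]
s cup_rim [(0.96, array([272.5, 146.3]))]
t cup_rim [(0.39, array([188.7, 250.4]))]
s cup_center [(0.61, array([271.4, 169.8])), (0.57, array([267.2, 158.8]))]
t cup_center [(0.64, array([187.8, 253.2]))]
s cup_hole [(0.69, array([269.5, 170.4])), (0.34, array([268.4, 160.4]))]
t cup_hole [(0.63, array([192.6, 251.5]))]
```

View pics/s4.png

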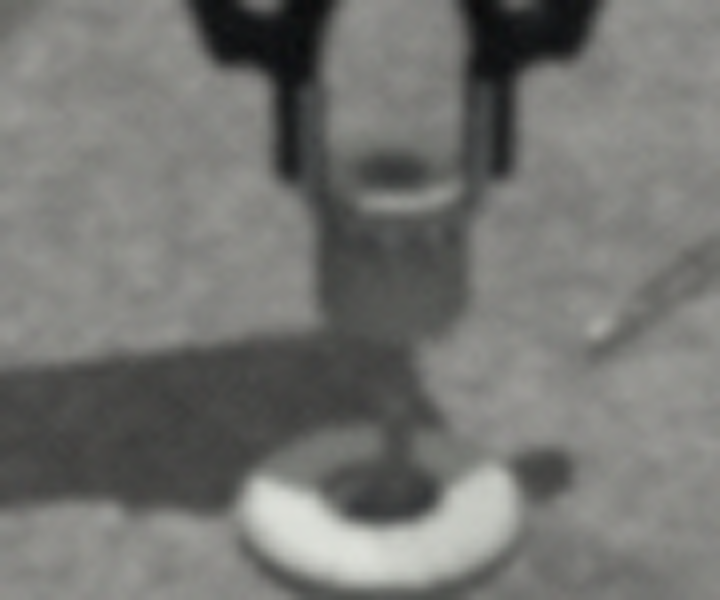

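View pics/t4.png

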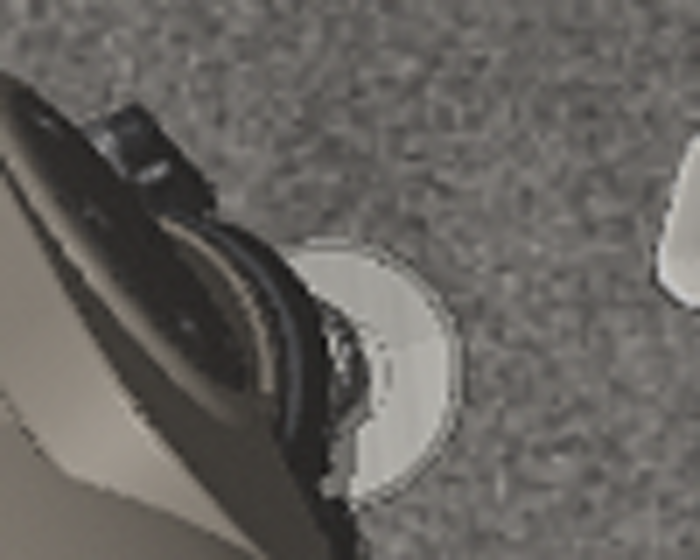

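```bash
python3 -m inch '[[[0,0,0],[0,0,-18],1],[[0,0,0],[0,0,-10],1],[[0,0,0],[0,0,-4],1],[[0,0,0],[0,0,0],1],[[0,0,0],[0,0,0],1]]';python3 -m inch '[[[0,0,0],[0,0,-1],1],[[0,0,0],[0,0,-1],1],[[0,0,0],[0,0,-1],1],[[0,0,0],[0,0,0],1]]';
```

```text
clock: 8.12
position: [489.0, 168.1, 53.9]
tcp_rot: [[0.001, -0.39, 0.921], [0.0, 0.921, 0.39], [-1.0, 0.0, 0.001]]
contact_force: [-0.6, 0.6, -3.8]
grip_width: 39.1
clock: 8.62
position: [488.6, 167.8, 50.6]
tcp_rot: [[-0.0, -0.39, 0.921], [-0.0, 0.921, 0.39], [-1.0, -0.0, -0.0]]
contact_force: [0.3, 0.1, -4.6]
grip_width: 39.1
```

```bash
python3 -m inch '[[[0,0,0],[0,0,-1],1],[[0,0,0],[0,0,-1],1],[[0,0,0],[0,0,0],1]]'; python3 -m inch '[[[0,0,0],[0,0,-1],1],[[0,0,0],[0,0,-1],1],[[0,0,0],[0,0,0],1]]'
```

```text
clock: 9.0
position: [488.5, 167.8, 48.5]
tcp_rot: [[-0.0, -0.39, 0.921], [-0.0, 0.921, 0.39], [-1.0, 0.0, -0.0]]
contact_force: [-0.7, -0.3, -4.7]
grip_width: 39.0
clock: 9.38
position: [488.5, 167.8, 46.5]
tcp_rot: [[-0.0, -0.39, 0.921], [-0.0, 0.921, 0.39], [-1.0, 0.0, -0.0]]
contact_force: [-0.1, 0.1, -4.9]
grip_width: 39.4
```

```bash
python3 -m inch '[[[0,0,0],[0,0,-2],1],[[0,0,0],[0,0,-2],1],[[0,0,0],[0,0,-1],1],[[0,0,0],[0,0,0],1]]'; python3 - <<'E'
from h import *
s=read_camera("scene")
save(s,"s5",8,(220,130,310,205)); 
E
```

```text
clock: 9.88
position: [488.5, 167.9, 41.5]
tcp_rot: [[-0.0, -0.39, 0.921], [-0.0, 0.921, 0.39], [-1.0, 0.0, -0.0]]
contact_force: [0.1, -0.0, -4.9]
grip_width: 38.8
```

View pics/s5.png

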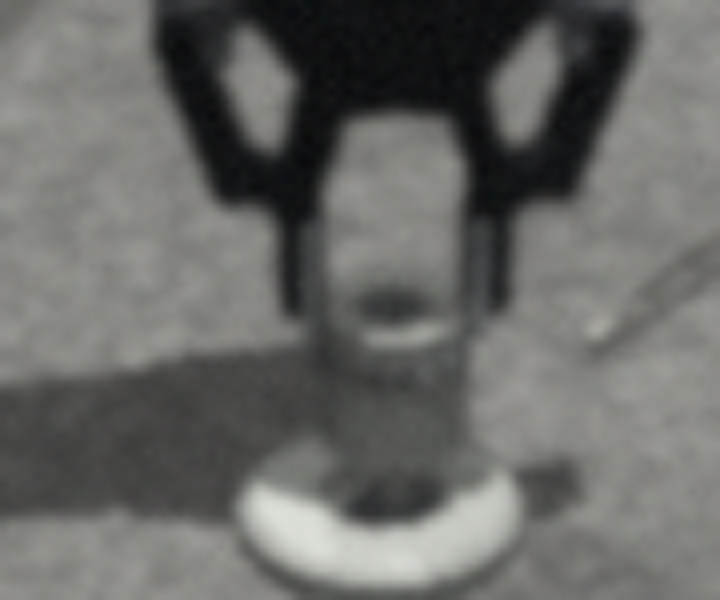

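```bash
python3 -m inch '[[[0,0,0],[0,0,-1.5],1],[[0,0,0],[0,0,-1.5],1],[[0,0,0],[0,0,-1],1],[[0,0,0],[0,0,0],1]]'; python3 -m inch '[[[0,0,0],[0,0,-1],1],[[0,0,0],[0,0,-1],1],[[0,0,0],[0,0,0],1]]'
```

```text
clock: 10.42
position: [489.2, 168.1, 38.3]
tcp_rot: [[0.001, -0.39, 0.921], [0.0, 0.921, 0.39], [-1.0, -0.0, 0.001]]
contact_force: [-0.9, -1.3, 4.5]
grip_width: 39.6
clock: 10.8
position: [489.4, 168.2, 36.2]
tcp_rot: [[0.002, -0.39, 0.921], [0.001, 0.921, 0.39], [-1.0, -0.0, 0.002]]
contact_force: [-1.0, -0.1, 3.9]
grip_width: 39.1
```

```bash
python3 -m inch '[[[0,0,0],[0,0,-1.5],1],[[0,0,0],[0,0,-1.5],1],[[0,0,0],[0,0,-1],1],[[0,0,0],[0,0,0],1]]'; python3 -m inch '[[[0,0,0],[0,0,-1.5],1],[[0,0,0],[0,0,-1],1],[[0,0,0],[0,0,0],1],[[0,0,0],[0,0,0],1]]'; python3 - <<'E'
from h import *
s=read_camera("scene")
save(s,"s6",8,(220,130,310,205)); 
E
```

```text
clock: 11.3
position: [488.4, 167.7, 30.9]
tcp_rot: [[-0.0, -0.39, 0.921], [0.0, 0.921, 0.39], [-1.0, 0.0, -0.0]]
contact_force: [0.5, -0.2, -3.3]
grip_width: 39.2
clock: 11.8
position: [488.4, 167.8, 28.9]
tcp_rot: [[-0.0, -0.39, 0.921], [-0.0, 0.921, 0.39], [-1.0, 0.0, -0.0]]
contact_force: [0.1, 0.0, -4.3]
grip_width: 38.8
```

View pics/s6.png

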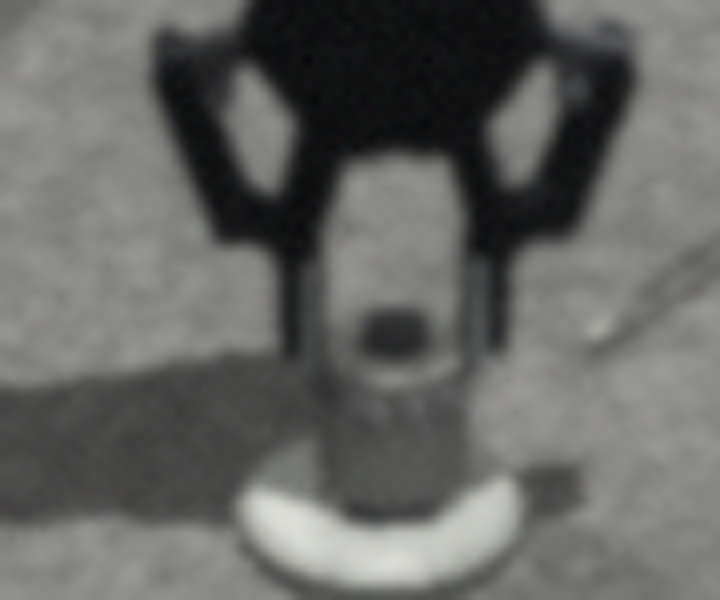

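```bash
python3 -m inch '[[[0,0,0],[0,0,-2],1],[[0,0,0],[0,0,-2],1],[[0,0,0],[0,0,-1.5],1],[[0,0,0],[0,0,0],1]]'; python3 -m inch '[[[0,0,0],[0,0,-1],1],[[0,0,0],[0,0,-1],1],[[0,0,0],[0,0,0],1]]'; python3 -m inch '[[[0,0,0],[0,0,-1],1],[[0,0,0],[0,0,-1],1],[[0,0,0],[0,0,0],1]]'
```

```text
clock: 12.35
position: [488.5, 167.9, 23.5]
tcp_rot: [[-0.0, -0.39, 0.921], [-0.0, 0.921, 0.39], [-1.0, 0.0, -0.0]]
contact_force: [0.2, -0.4, -3.8]
grip_width: 39.1
clock: 12.72
position: [488.6, 167.8, 21.6]
tcp_rot: [[-0.0, -0.39, 0.921], [-0.0, 0.921, 0.39], [-1.0, -0.0, -0.0]]
contact_force: [-0.2, 0.6, -4.1]
grip_width: 39.6
clock: 13.1
position: [488.7, 167.9, 21.3]
tcp_rot: [[0.0, -0.39, 0.921], [-0.001, 0.921, 0.39], [-1.0, -0.001, -0.0]]
contact_force: [-5.3, -2.5, 11.1]
grip_width: 39.3
```

```bash
python3 -m inch '[[[0,0,0],[0,0,2],1],[[0,0,0],[0,0,1],1],[[0,0,0],[0,0,0],-1],[[0,0,0],[0,0,0],-1],[[0,0,0],[0,0,0],-1],[[0,0,0],[0,0,0],-1],[[0,0,0],[0,0,0],-1],[[0,0,0],[0,0,0],-1]]';  python3 - <<'E'
from h import *
s=read_camera("scene")
save(s,"s7",8,(220,130,310,205)); 
E
```

```text
clock: 14.1
position: [488.7, 167.9, 22.7]
tcp_rot: [[0.0, -0.39, 0.921], [0.0, 0.921, 0.39], [-1.0, -0.0, 0.0]]
contact_force: [-0.6, -0.1, -1.1]
grip_width: 85.6
```

View pics/s7.png

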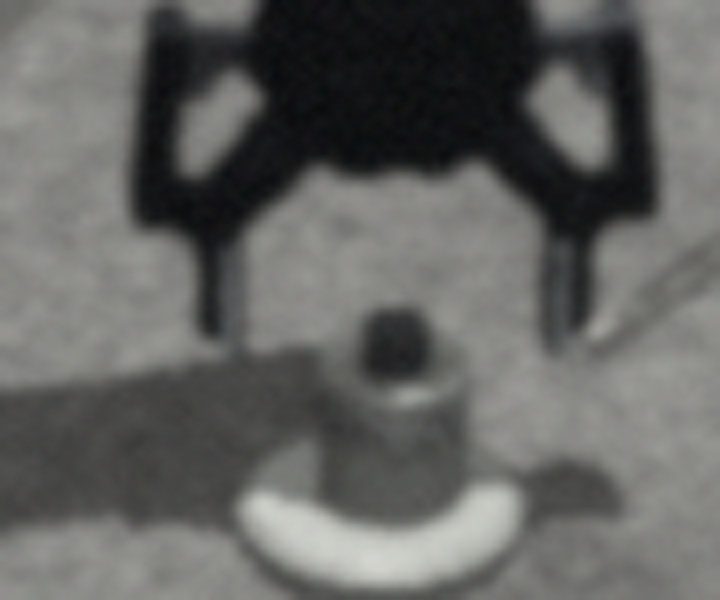

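```bash
python3 -m inch '[[[0,0,0],[0,0,20],-1],[[0,0,0],[0,0,18],-1],[[0,0,0],[0,0,0],-1],[[0,0,0],[0,0,0],-1],[[0,0,0],[0,0,0],0.2],[[0,0,0],[0,0,0],0.2],[[0,0,0],[0,0,0],0.2],[[0,0,0],[0,0,0],0.2]]' 25;  python3 - <<'E'
from h import *
s=read_camera("scene")
print(telemetry.read_state()['position'])
save(s,"s8",8,(220,130,310,205)); 
E
```

```text
clock: 15.15
position: [488.6, 167.9, 60.5]
tcp_rot: [[-0.0, -0.39, 0.921], [0.0, 0.921, 0.39], [-1.0, 0.0, -0.0]]
contact_force: [0.2, 0.1, 0.6]
grip_width: 34.2
[488.58972426 167.89151574  60.57128728]
```

View pics/s8.png

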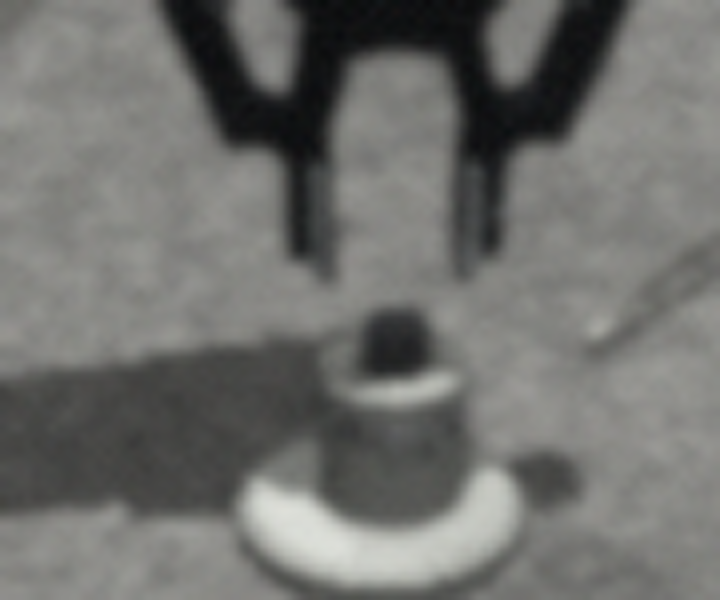

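```bash
python3 - <<'E'
from h import *
s=read_camera("scene")
z=s["z_map"]; 
for r in range(150,176):
    row=[]
    for c in (257,259,260,261,276,278,279,281):
        if z[r,c]>0:
            o,d=ray(s,(c,r)); K=np.array(s["intrinsics"]); R=np.array(s["orientation"])
            v=np.linalg.inv(K)@np.array([c,r,1])*z[r,c]; P=R@np.array([v[0],-v[1],-v[2]])+o; row.append("%d,%d,%d"%tuple(P))
        else: row.append("-")
    print(r,row)
E
```

```text
150 ['466,149,127', '472,147,130', '474,147,130', '473,156,125', '428,387,0', '508,169,125', '510,171,125', '516,167,128']
151 ['465,153,123', '471,150,126', '471,154,124', '475,151,126', '429,384,-1', '510,163,126', '511,169,124', '514,172,123']
152 ['466,148,123', '471,150,123', '473,150,124', '475,150,124', '433,374,1', '510,164,124', '512,166,122', '515,172,120']
153 ['466,149,120', '470,150,120', '473,150,121', '475,149,122', '433,373,-1', '509,168,119', '512,165,121', '514,174,117']
154 ['466,150,117', '470,150,118', '474,147,120', '475,151,118', '436,366,0', '510,164,118', '511,167,117', '514,174,114']
155 ['467,146,117', '471,150,116', '472,152,115', '474,152,115', '438,359,0', '510,165,116', '510,171,113', '515,171,113']
156 ['465,152,111', '472,147,115', '472,152,112', '474,153,112', '438,358,-2', '510,163,114', '512,167,112', '515,170,111']
157 ['465,151,109', '471,148,112', '472,152,110', '475,149,112', '440,352,-1', '511,163,112', '513,163,112', '516,169,109']
158 ['466,149,107', '471,147,110', '475,145,111', '475,151,108', '441,350,-2', '508,170,105', '512,165,108', '51
[... 1260 characters left out ...]
'470,292,1', '474,294,0']
170 ['419,267,1', '424,269,1', '425,272,0', '428,274,0', '464,284,1', '467,291,-1', '470,290,0', '476,288,1']
171 ['420,266,0', '423,271,-2', '427,268,0', '431,264,2', '465,282,0', '470,284,0', '472,285,0', '478,284,1']
172 ['422,260,0', '426,265,-1', '429,264,0', '432,262,1', '466,279,-1', '473,276,1', '475,278,1', '479,282,0']
173 ['423,257,0', '428,259,0', '430,259,0', '467,171,56', '500,181,57', '471,280,-3', '476,273,1', '480,279,-1']
174 ['425,253,-1', '429,255,-1', '467,164,58', '469,165,57', '501,179,57', '474,272,-1', '476,273,-1', '482,273,0']
175 ['429,242,3', '433,246,1', '468,161,57', '470,162,57', '503,174,57', '507,175,57', '477,271,-3', '482,271,-2']
```

```bash
python3 -m inch '[[[0,0,0],[0,0,-10],0.2],[[0,0,0],[0,0,-10],0.2],[[0,0,0],[0,0,-4],0.3],[[0,0,0],[0,0,0],0.4],[[0,0,0],[0,0,0],0.4],[[0,0,0],[0,0,0],0.4]]' 25;  cat > tip.py <<'E'
from h import *
import sys
s=read_camera("scene")
save(s,sys.argv[1],8,(220,130,310,205))
st=telemetry.read_state(); P=st['position']; print(np.round(P,1),st['grip_width'],np.round(st['contact_force'],1))
pts=depth_pts(s); R=np.array(st['tcp_rot']); q=(pts-P)@R[:,[2,1]]
for sg in(-1,1):
    a=q[:,0]*sg; m=(a>8)&(a<60)&(abs(q[:,1])<16)&(pts[:,2]>62)
    print(sg,m.sum(),"low z",np.round(np.percentile(pts[m,2],[0,1,2,5]),1),"inner",np.round(np.percentile(a[m&(pts[:,2]<P[2]+50)],[1,5]),1))
m=(abs(q[:,0])<9)&(abs(q[:,1])<14)&(pts[:,2]<100)&(pts[:,2]>50); print("mid top",np.round(np.percentile(pts[m,2],[50,95,99]),1))
E
python3 tip.py s9
```

```text
clock: 16.0
position: [488.9, 168.0, 36.9]
tcp_rot: [[0.001, -0.39, 0.921], [0.0, 0.921, 0.39], [-1.0, -0.0, 0.001]]
contact_force: [0.0, -0.1, 0.2]
grip_width: 25.9
[488.9 168.   36.9] 25.7026956398837 [-0.8  0.2  0.2]
-1 808 low z [66.1 70.4 75.7 85. ] inner [9.6 9.8]
1 687 low z [63.5 69.9 72.6 80.9] inner [8.3 8.5]
mid top [68.2 73.2 73.9]
```

View pics/s9.png

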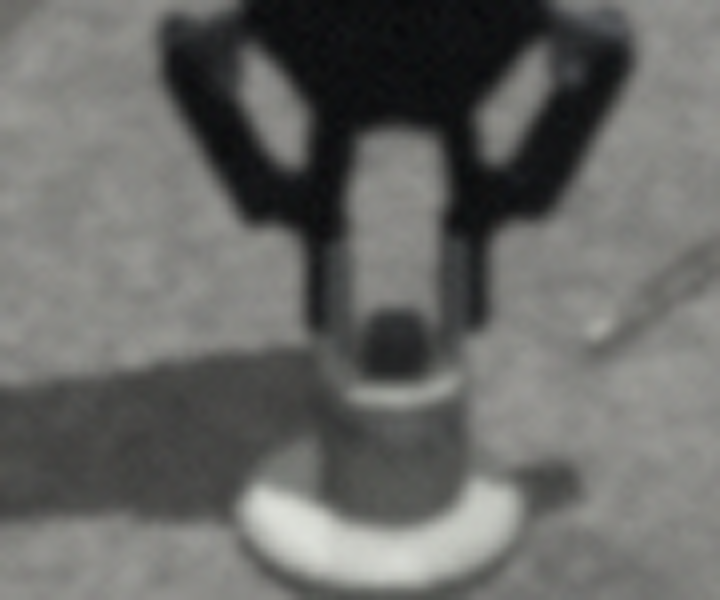

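```bash
python3 -m inch '[[[0,0,0],[0,0,-2],0.4],[[0,0,0],[0,0,0],0.4],[[0,0,0],[0,0,0],0.7],[[0,0,0],[0,0,0],0.7],[[0,0,0],[0,0,0],0.7],[[0,0,0],[0,0,0],0.7]]' 25; python3 tip.py s10
```

```text
clock: 16.8
position: [488.6, 167.8, 34.6]
tcp_rot: [[-0.0, -0.39, 0.921], [-0.0, 0.921, 0.39], [-1.0, -0.0, -0.0]]
contact_force: [-0.4, -0.3, 0.7]
grip_width: 18.4
[488.6 167.9  34.7] 18.461070780639588 [-0.3  0.9  0.6]
-1 804 low z [63.6 70.1 73.1 82.4] inner [9.9 9.9]
1 709 low z [62.6 66.5 71.  79.1] inner [8.7 8.8]
mid top [67.2 80.9 95.5]
```

View pics/s10.png

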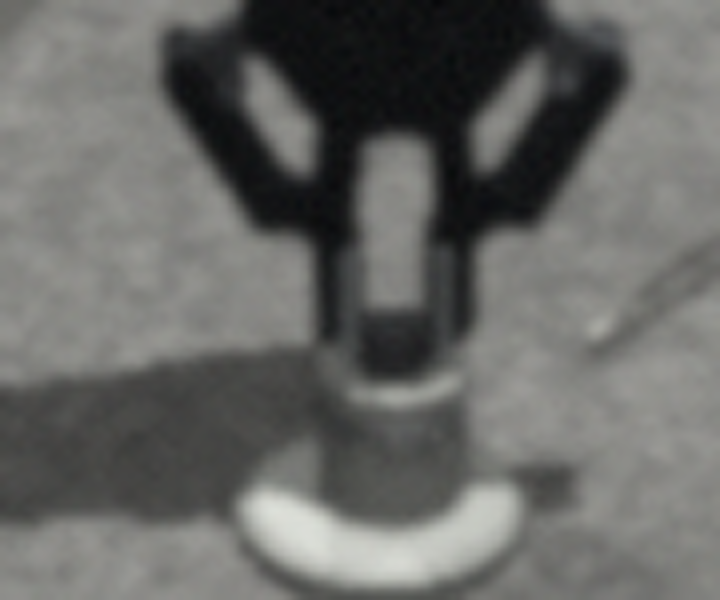

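```bash
python3 -m inch '[[[0,0,0],[0,0,0],1],[[0,0,0],[0,0,1],1],[[0,0,0],[0,0,2],1],[[0,0,0],[0,0,4],1],[[0,0,0],[0,0,5],1],[[0,0,0],[0,0,6],1],[[0,0,0],[0,0,6],1],[[0,0,0],[0,0,0],1],[[0,0,0],[0,0,0],1]]' 30; python3 tip.py s11
```

```text
clock: 17.98
position: [488.6, 167.8, 58.6]
tcp_rot: [[0.0, -0.39, 0.921], [-0.0, 0.921, 0.39], [-1.0, -0.0, -0.0]]
contact_force: [-0.6, 0.0, -0.0]
grip_width: 18.1
[488.5 167.8  58.5] 18.17607174738756 [ 0.8 -0.1 -0.5]
-1 820 low z [ 69.6  89.1  94.7 105. ] inner [9.3 9.4]
1 734 low z [ 69.   87.6  92.7 100.9] inner [8.6 8.6]
mid top [82.  96.8 97.4]
```

View pics/s11.png

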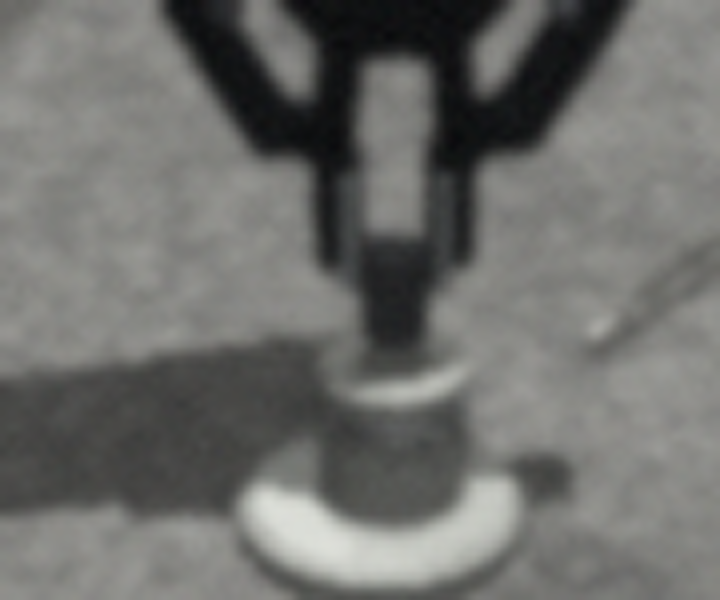

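```bash
python3 -m inch '[[[0,0,0],[0,0,8],1],[[0,0,0],[0,0,8],1],[[0,0,0],[0,0,4],1],[[0,0,0],[0,0,0],1]]'; python3 - <<'E'
from h import *
p=read_camera("top");s=read_camera("scene")
save(p,"b_t",12,(235,207,285,257)); save(s,"b_s",12,(235,207,295,252))
print(proj(p,(526.8,33.8,3)),proj(s,(526.8,33.8,3)))
for d in (p,s):
    g=d["color"].astype(int).mean(2); r0,r1,c0,c1=(207,257,235,287)
E
```

```text
clock: 18.52
position: [489.0, 168.0, 79.2]
tcp_rot: [[0.001, -0.39, 0.921], [0.0, 0.921, 0.39], [-1.0, -0.0, 0.001]]
contact_force: [0.3, 0.3, 0.5]
grip_width: 18.4
[257.99412796 232.33614426] [264.43326099 230.58967014]
```

View pics/b_t.png

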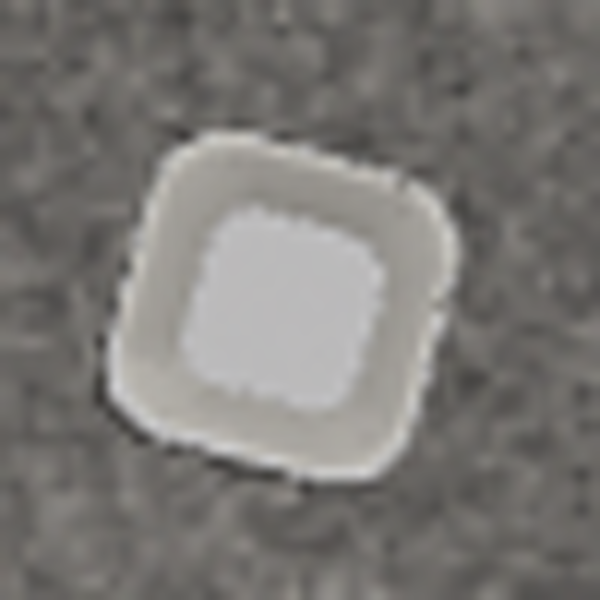

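View pics/b_s.png

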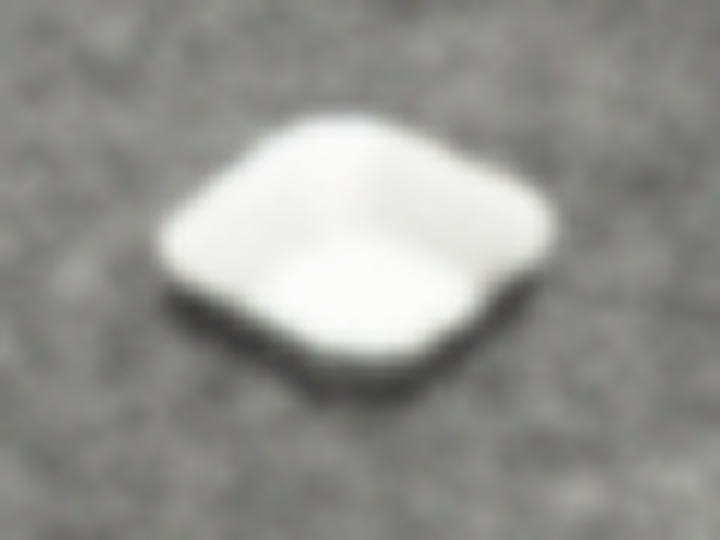

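```bash
python3 -m inch '[[[0,0,0],[9.6,-33.6,0],1],[[0,0,0],[9.6,-33.6,0],1],[[0,0,0],[9.6,-33.6,0],1],[[0,0,0],[9.6,-33.6,0],1],[[0,0,0],[0,0,-15],1],[[0,0,0],[0,0,-20],1],[[0,0,0],[0,0,-20],1],[[0,0,0],[0,0,-10],1],[[0,0,0],[0,0,0],1],[[0,0,0],[0,0,0],1],[[0,0,0],[0,0,0],1]]'; python3 - <<'E'
from h import *
p=read_camera("top");s=read_camera("scene")
save(p,"c_t",10,(235,207,285,257)); save(s,"c_s",8,(220,170,310,245)); print(telemetry.read_state()['position'])
E
```

```text
clock: 20.0
position: [527.7, 33.6, 14.4]
tcp_rot: [[0.002, -0.39, 0.921], [0.0, 0.921, 0.39], [-1.0, -0.001, 0.002]]
contact_force: [0.1, -0.5, -0.8]
grip_width: 17.9
[527.50462213  33.50522906  14.21926031]
```

View pics/c_s.png

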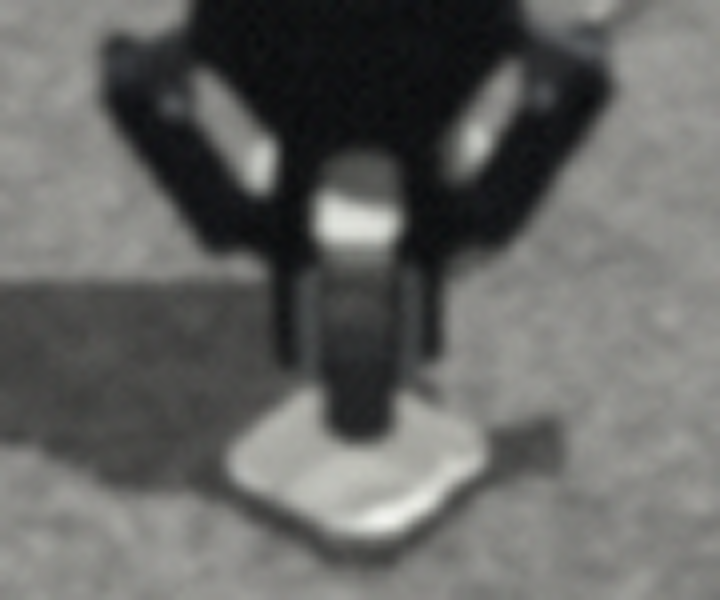

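```bash
python3 -m inch '[[[0,0,0],[0,0,-6],1],[[0,0,0],[0,0,-6],1],[[0,0,0],[0,0,-4],1],[[0,0,0],[0,0,-1],1],[[0,0,0],[0,0,0],1]]'; python3 -m inch '[[[0,0,0],[0,0,-1],1],[[0,0,0],[0,0,-0.5],1],[[0,0,0],[0,0,0],1]]'; python3 -m inch '[[[0,0,0],[0,0,-0.5],1],[[0,0,0],[0,0,-0.5],1],[[0,0,0],[0,0,0],1]]'
```

```text
clock: 20.72
position: [527.0, 33.5, -3.5]
tcp_rot: [[-0.0, -0.39, 0.921], [0.0, 0.921, 0.39], [-1.0, 0.0, 0.0]]
contact_force: [0.5, 0.9, -0.1]
grip_width: 18.0
clock: 21.1
position: [527.1, 33.5, -4.8]
tcp_rot: [[0.0, -0.39, 0.921], [0.0, 0.921, 0.39], [-1.0, -0.0, 0.0]]
contact_force: [-0.1, -0.6, -0.9]
grip_width: 18.2
clock: 21.48
position: [527.0, 33.5, -5.9]
tcp_rot: [[-0.0, -0.39, 0.921], [0.0, 0.921, 0.39], [-1.0, 0.0, -0.0]]
contact_force: [-0.6, 0.3, -0.8]
grip_width: 18.0
```

```bash
python3 -m inch '[[[0,0,0],[0,0,-0.4],1],[[0,0,0],[0,0,0],1],[[0,0,0],[0,0,0],1]]'; python3 -m inch '[[[0,0,0],[0,0,-0.4],1],[[0,0,0],[0,0,0],1],[[0,0,0],[0,0,0],1]]'; python3 - <<'E'
from h import *
s=read_camera("scene")
save(s,"c_s2",8,(220,170,310,245)); print(telemetry.read_state()['position'],telemetry.read_state()['contact_force'])
E
```

```text
clock: 21.85
position: [527.1, 33.5, -6.2]
tcp_rot: [[0.0, -0.39, 0.921], [0.0, 0.921, 0.39], [-1.0, -0.0, 0.0]]
contact_force: [0.5, 0.0, 0.2]
grip_width: 18.2
clock: 22.22
position: [527.0, 33.5, -6.7]
tcp_rot: [[0.0, -0.39, 0.921], [0.0, 0.921, 0.39], [-1.0, 0.0, 0.0]]
contact_force: [-0.1, -0.2, 0.3]
grip_width: 18.2
[527.03633175  33.52051047  -6.67233409] [ 0.45604495 -0.87922115  0.18013293]
```

View pics/c_s2.png

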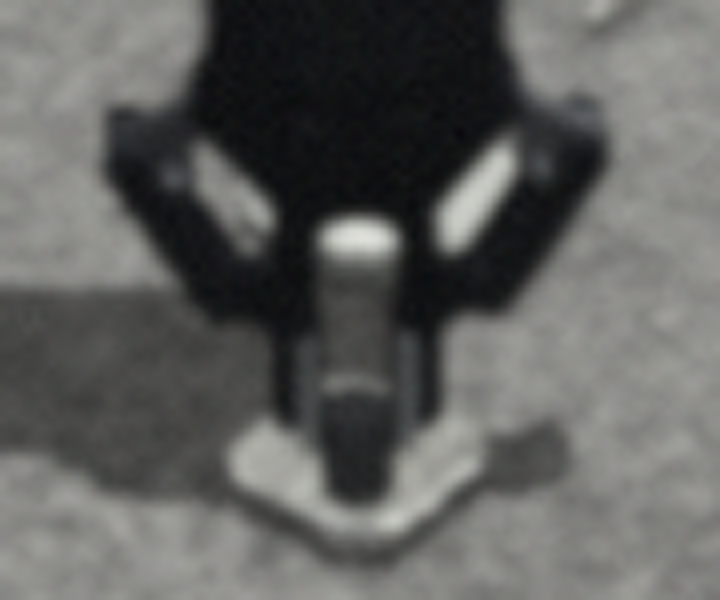

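```bash
python3 -m inch '[[[0,0,0],[0,0,-0.4],1],[[0,0,0],[0,0,0],1],[[0,0,0],[0,0,0],1]]'; python3 -m inch '[[[0,0,0],[0,0,-0.4],1],[[0,0,0],[0,0,0],1],[[0,0,0],[0,0,0],1]]'
```

```text
clock: 22.65
position: [527.1, 33.4, -7.0]
tcp_rot: [[0.0, -0.39, 0.921], [-0.0, 0.921, 0.39], [-1.0, -0.0, 0.0]]
contact_force: [-0.4, -0.8, 0.9]
grip_width: 18.1
clock: 23.02
position: [527.2, 33.4, -7.2]
tcp_rot: [[0.0, -0.39, 0.921], [-0.0, 0.921, 0.39], [-1.0, -0.0, 0.0]]
contact_force: [-1.1, -0.5, 5.4]
grip_width: 18.2
```

```bash
python3 -m inch '[[[0,0,0],[0,0,0.5],1],[[0,0,0],[0,0,0],1],[[0,0,0],[0,0,0],0.5],[[0,0,0],[0,0,0],0.4],[[0,0,0],[0,0,0],0.3],[[0,0,0],[0,0,0],0.2],[[0,0,0],[0,0,0],0],[[0,0,0],[0,0,0],0],[[0,0,0],[0,0,0],0]]';python3 - <<'E'
from h import *
s=read_camera("scene")
save(s,"c_s3",8,(220,170,310,245)); print(telemetry.read_state()['position'],telemetry.read_state()['contact_force'])
E
```

```text
clock: 24.15
position: [527.0, 33.5, -7.0]
tcp_rot: [[0.0, -0.39, 0.921], [0.0, 0.921, 0.39], [-1.0, -0.0, 0.0]]
contact_force: [-0.3, 0.1, 0.1]
grip_width: 42.6
[527.03816227  33.49133766  -6.95163253] [-1.03114619  0.27206713  0.01846731]
```

View pics/c_s3.png

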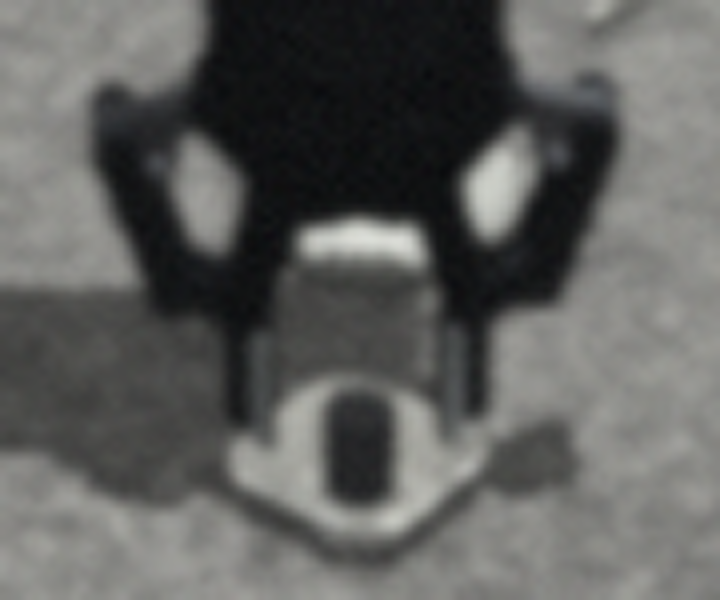

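Anvil stands upright in the boat at (359,445). Raise and back off, then inspect everything.

```bash
python3 -m inch '[[[0,0,0],[0,0,5],0],[[0,0,0],[0,0,15],0],[[0,0,0],[0,0,30],0],[[0,0,0],[0,0,40],0],[[0,0,0],[0,0,40],0],[[0,0,0],[0,0,30],0],[[0,0,0],[-10,-50,0],0],[[0,0,0],[-10,-50,0],0],[[0,0,0],[-10,-50,0],0],[[0,0,0],[-10,-50,0],0],[[0,0,0],[-5,-50,0],0],[[0,0,0],[0,0,0],0],[[0,0,0],[0,0,0],0]]';python3 - <<'E'
from h import *
s=read_camera("scene"); p=read_camera("top")
save(s,"e_s",6,(200,150,330,245)); save(p,"e_t",6,(165,150,290,250)); save(s,"e_s2",10,(235,160,305,215))
for n,d in(("s",s),("t",p)):
  for q in("cup_rim","anvil_center","die_body","die_plunger","vial_2","boat"):
    z=dict(cup_rim=58,anvil_center=17).get(q,0)
    print(n,q,[(round(x["p"],2),np.round(x["location"],1),np.round(at_z(d,x["location"],z)[:2],1)) for x in models.landmark_of(d,q)[:1]])
  pts=depth_pts(d); m=(np.hypot(pts[:,0]-488.6,pts[:,1]-168)<20)&(pts[:,2]>50); print("rim z",np.median(pts[m,2]),m.sum())
  t=pts[m]; A=np.c_[t[:,:2]-[488.6,168],np.ones(len(t))]; print("tilt fit",np.linalg.lstsq(A,t[:,2],rcond=None)[0])
E
```

```text
clock: 25.82
position: [482.4, -215.7, 153.8]
tcp_rot: [[0.001, -0.391, 0.921], [0.001, 0.921, 0.391], [-1.0, 0.0, 0.001]]
contact_force: [-0.7, 0.5, 0.2]
grip_width: 42.8
s cup_rim [(0.46, array([269.2, 196.6]), array([519.5,  83.5]))]
s anvil_center [(0.42, array([263.3, 224.5]), array([523.5,  35.9]))]
s die_body [(0.75, array([321.7, 238.9]), array([649.6,  51.9]))]
s die_plunger [(0.72, array([346.9, 226.9]), array([690.2, 112. ]))]
s vial_2 [(0.73, array([331.9, 262.1]), array([689., -14.]))]
s boat [(0.55, array([261.4, 232.8]), array([522. ,  27.9]))]
rim z 57.305027905600696 117
tilt fit [-2.66643746e-02  4.11337371e-03  5.67357881e+01]
t cup_rim [(0.66, array([255.5, 228.8]), array([532.4,  37.9]))]
t anvil_center [(0.47, array([257. , 231.4]), array([528.4,  35.7]))]
t die_body [(0.59, array([247.3, 171. ]), array([662. ,  54.8]))]
t die_plunger [(0.55, array([221.9, 154.9]), array([698.7, 110. ]))]
t vial_2 [(0.47, array([282.3, 157.2]), array([691.3, -22.7]))]
t boat [(0.66, array([258.6, 230.7]), array([530.4,  32.5]))]
rim z 57.81993516332773 221
tilt fit [ 5.70925346e-03 -8.86669009e-03  5.77550635e+01]
```

View pics/e_s.png

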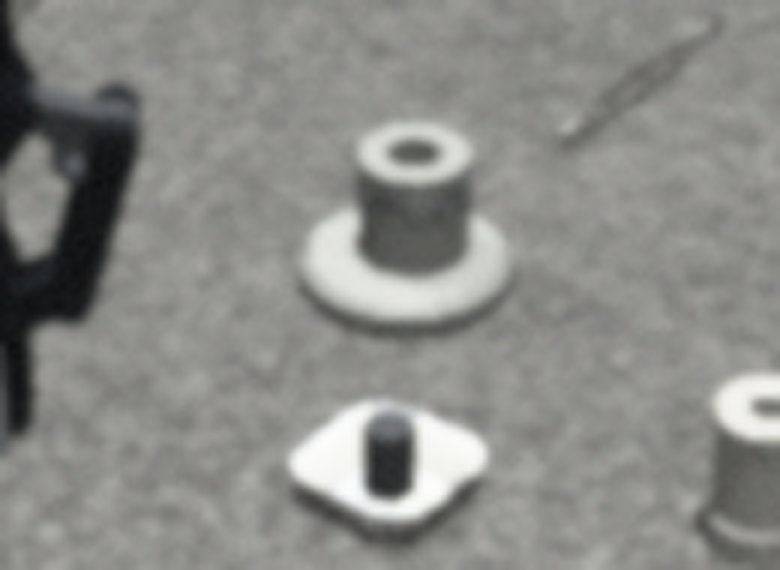

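View pics/e_t.png

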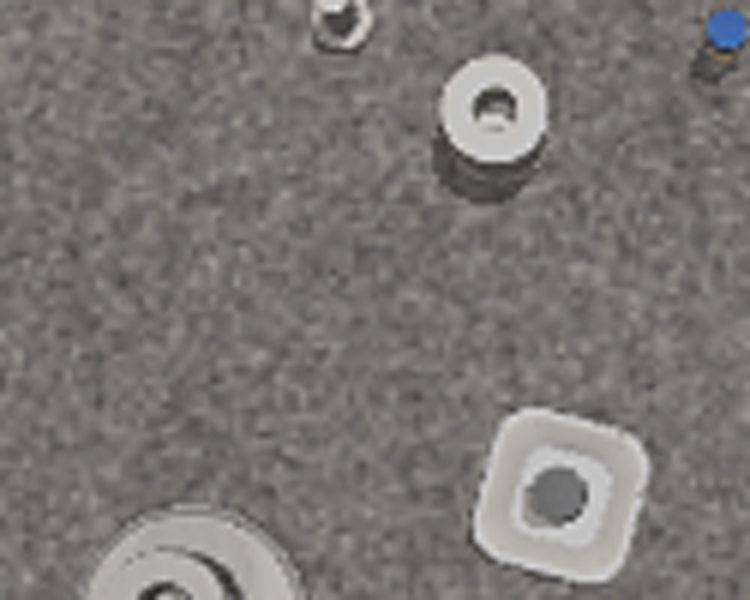

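View pics/e_s2.png

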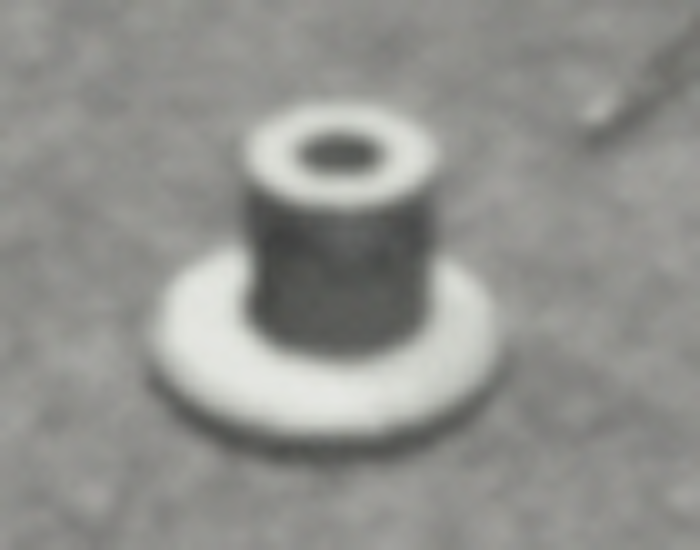

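```bash
python3 -c "
from workcell import sign_off
print(sign_off())"
```

```text
the job is handed in; nothing more can be done
None
```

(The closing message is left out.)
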